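Roll the dowel onto the mat's marked line

ROBOT

A 6-joint arm with a two-finger parallel gripper is mounted at the origin on the work surface. World frame = base frame: x ahead of the robot, y to its left, z up, the work surface at z = 0. Lengths are in m, angles in degrees, forces in N, time in s.
With the tool pointing down it reaches from about 0.3 to 0.75 m from the base axis. Payload 8.5 kg.
Tool frame: the origin (TCP) lies between the finger pads; the fingertips stand env.finger_overhang ahead of it and the grasp point (between the pads) lies 2 mm behind it (env.finger_overhang is the distance from the TCP to the fingertips, in m); z points along the fingers, y is the line along which they close (so a half turn about z gives the same grasp; the last joint's range is limited). The gripper opens to 85 mm and grips with 20 to 120 N. Pads are 22 mm wide; open, the fingers measure 114 mm over their backs; the gripper's body (76 mm by 85 mm) begins 54 mm behind the grasp point. The pads swing forward as they close: fully open they stand 13 mm farther back than shut.
Start: joints at [56.247, 21.807, 74.336, -0, 83.858, -12.336], TCP at [0.201, 0.512, 0.248] pointing down, gripper open.
Joint ranges: [-178.18, 178.18], [-50.72, 133.34], [12.68, 142.11], [-81.47, 261.47], [9.98, 163.14], [-165.26, 165.26]. Speed limits (degrees/s): [136.94, 136.94, 180, 180, 180, 180].

INTERFACE

Orientations are given as a 3x3 rotation matrix whose columns are the frame's x, y, z axes.
In Python, from rig import env gives the robot as it stands. The module is installed in compiled form; this text tells all that it offers.
- The arm moves only by the tool jog_arm, never from a script. Its arguments are lists of equal length, an entry for each row: "hand": the finger opening in m, from 0 to 0.0854; "travel": the shift along the world's x, y, z in m, a list of three; "yaw": the turn about the world's z in rad. A call has exactly 5 rows; each row shifts and turns the commanded pose from where the row before left it; what a row does not reach is not made up. A row lasts 1/8 s, in which the tool goes at most 62.5 mm and 10.7 degrees, less where a joint would pass 70% of its speed; a pose out of reach is approached as far as the arm can. A call is refused whole if a number of a shift passes 0.0625 or a number of a turn 0.188, either way. A call with a gripper value outside its range is refused whole. The fingers move at their own pace and stop on an object; "grip_force" is the grip in N (left out, the last holds). Time passes only in rows, so rows that do not move let the fingers close, or fill a call up. It gives the time, the measured TCP pose, the force, the opening and the grip force at its end, in the units of the state.
- env.observe(): the state, without advancing time (a new reading comes with each control period).
- env.get_image(name): name is "scene" or "side" or "wrist"; returns the picture (420x560x3 uint8, red, green, blue); there is no depth.
- env.calibration(name): a dict with "fx", "fy", "cx", "cy" (pixels), "k1" (the pictures are not rectified: a ray, as slopes to the right and down, at radius r is drawn at 1 + k1 r^2 times it, then the intrinsics apply), "position" and "rotation" of the camera in the world; the wrist camera has in their place "hand_eye" (4x4, takes a point from camera to tool coordinates, whose origin is the TCP and whose axes are the flange's). Camera axes: x right, y down, z forward; pixel columns grow to the right and rows downward; lengths in m; the calibration is good to about 2 mm. A picture is of the moment at which its call begins: read the wrist's pose just before it. calibration takes no time and is no camera call.
- env.close_job(): hands the job in; it is judged then, once.
The state is a dict: "time_s": time; "q": joint angles; "qvel": joint speeds; "joint_efforts": joint torques, N m; "position": TCP position; "tool_rot": TCP orientation; "ft_force": force on the tool from outside, world axes, zero at the start; "wrist_torque": the same for the moment, N m; "grip_width": finger opening in m; "gripper_force": force on a finger pad.
Only numpy, scipy, OpenCV 4.12 (cv2) and the standard library are available. Lean on these libraries where they do the work, as an engineer would, in place of code of your own. Each camera call takes 0.05 s, during which the arm holds its last target. There are 200 camera calls.

TASK

Line the wooden dowel up for masking: with the fingertips, push its upper part sideways so that it rolls over the cutting mat to the drawn black line, and leave it lying still along that line, centred over it, with the line showing past both of its ends. Only roll it by pushing: do not pick it up or slide it into place. Leave the pots, bottles, bust, can and cup where they stand.

Things in the scene. Friction and masses are not known exactly. Their poses are not given: they have to be found in the camera images.
- dowel: light-wood dowel lying, 28 mm diameter, 130 mm long, 60 g. Origin at its centre, 17 mm above the table; x along its length; y, z turn as it rolls. Starts 85-125 mm either side of the line, nearly parallel to it (0.06 rad). Lacquered (friction about 0.35): pushed from the side at or above axis height it rolls; it stops at once after a slow push (10 mm/s), but a knock sends it on 10-20 mm
- mat: pale green cutting mat fixed to the table, 320 mm along its x, 440 mm along its y, 3 mm thick, with paint specks. Origin at the centre of its underside; z up. The black line drawn on it is 5 mm wide and 220 mm long, runs along the mat's x and is centred on the origin
- pot: grey paint pot with white lid standing on the mat on the other side of the line from the dowel, 41 mm widest diameter, 45 mm tall; origin at the centre of its underside. Its wall is at least 60 mm from the line. Not to be disturbed
- dropper_far: cream dropper bottle standing on the mat about 130 mm from the mat's centre toward its +x edge, 25 mm diameter, 84 mm tall; origin at the centre of its underside. Not to be disturbed
- pot_far: small ochre paint pot standing on the mat about 130 mm from the mat's centre toward its +x edge, 36 mm diameter, 38 mm tall; origin at the centre of its underside. Not to be disturbed
- bust: brown figure on a 34 mm square wooden block standing on the mat about 135 mm from the mat's centre toward its -x edge, 86 mm tall; origin at the centre of its underside. Not to be disturbed
- dropper_near: blue-grey dropper bottle standing on the mat about 130 mm from the mat's centre toward its -x edge, 25 mm diameter, 84 mm tall; origin at the centre of its underside. Not to be disturbed
- can: drink can standing on the table to the right of the mat, 66 mm diameter, 115 mm tall; origin at the centre of its underside. Not to be disturbed
- cup: white ceramic cup standing on the table to the left of the mat, 76 mm diameter, 85 mm tall; origin at the centre of its underside. Not to be disturbed

How it is judged (in metres and radians):
On the way:
1. the dowel has rolled (not slid) at least about half a turn (angle between dowel's own z axis and vertical above 2.6 rad).
At the end, for the whole second after the job is handed in: The dowel lies on the mat at rest, its middle within 7 mm of the line's centre line and within 45 mm of the line's middle along it, its axis within 0.12 rad of the line's direction; on the way it has rolled at least half a turn (y of dowel in the frame of mat between -0.007 and 0.007 m and x of dowel in the frame of mat between -0.045 and 0.045 m and angle between the x axis of dowel and the x axis of mat, either way round below 0.12 rad and height (world z) of dowel between 0.013 and 0.021 m and linear speed of dowel below 0.01 m/s and angular speed of dowel below 0.5 rad/s); the robot touches nothing.
It fails at once if the dowel is lifted more than about 10 mm off the mat (height (world z) of dowel above 0.027 m).
It fails at once if a pot, bottle, the bust, the can or the cup is shifted more than 20 mm or tipped (distance of any of pot, dropper_far, pot_far, bust, dropper_near, can, cup from where it was at the start of the episode above 0.02 m or angle between any of pot, dropper_far, pot_far, bust, dropper_near, can, cup's own z axis and vertical above 0.5 rad).
It also fails if it takes over 40 s, if anything falls off the work surface, if the arm or the gripper's body presses on something with over 40 N, if the wrist force passes 120 N, or if a joint passes its speed limit or range.

## Working session

There is one attempt and no reset: what is moved stays moved. The work goes in short steps, Python scripts to look and compute and a tool call to move; the robot and the scene stay as the last step left them, time stands still between calls to the robot, and variables do not carry over. Pictures are saved under pics/ and viewed, at most 10 in all, crops included, and the job is handed in when it is done.

Besides the shell and the picture viewer there is one more tool, called after ">>>" by a JSON object that holds its "api" and its "payload". jog_arm: Moves the arm, as the interface text tells. Its arguments: {"type":"object","properties":{"hand":{"type":"array"},"travel":{"type":"array"},"yaw":{"type":"array"},"grip_force":{"type":"number"}},"required":["hand","travel","yaw"]}

```bash
mkdir -p pics
cat > h.py <<'E'
import numpy as np,cv2
from rig import env
def snap(n,f):
    im=env.get_image(n); cv2.imwrite('pics/'+f,im[:,:,::-1]); return im
def ray(n,u,v,z):
    c=env.calibration(n)
    K=np.array([[c['fx'],0,c['cx']],[0,c['fy'],c['cy']],[0,0,1.]])
    p=cv2.undistortPoints(np.array([[[u,v]]],float),K,np.array([c['k1'],0,0,0.]))[0,0]
    # iterate exact
    d=np.array([(u-c['cx'])/c['fx'],(v-c['cy'])/c['fy']]);s=d.copy()
    for _ in range(50): s=d/(1+c['k1']*(s@s))
    if 'hand_eye' in c:
        o=env.observe();T=np.eye(4);T[:3,:3]=o['tool_rot'];T[:3,3]=o['position'];T=T@np.array(c['hand_eye']);R,P=T[:3,:3],T[:3,3]
    else: R,P=np.array(c['rotation']),np.array(c['position'])
    r=R@np.array([s[0],s[1],1]); return P+r*(z-P[2])/r[2]
E
python3 - <<'E'
from h import *
o=env.observe();print(o['time_s'],o['position'],o['tool_rot'],env.finger_overhang,o['grip_width'])
snap('scene','s0.png');snap('side','d0.png')
for n in('scene','side'):print(env.calibration(n))
E
```

```text
0.0 [0.20069148 0.51177901 0.24768565] [[-9.30936993e-01  3.65178928e-01 -8.15571488e-04]
 [ 3.65179719e-01  9.30936174e-01 -1.27007665e-03]
 [ 2.95439770e-04 -1.48019151e-03 -9.99998861e-01]] 0.017 0.08565453435325587
{'fx': 419.6098327434562, 'fy': 419.6098327434562, 'cx': 278.9352564799336, 'cy': 203.46011754037437, 'k1': 0.015906628033745453, 'position': array([ 1.2904842 , -0.03119073,  0.96578201]), 'rotation': array([[ 0.08510111,  0.80153034, -0.59186731],
       [ 0.99637038, -0.06728729,  0.0521391 ],
       [ 0.00196592, -0.59415615, -0.80434731]])}
{'fx': 476.12195357044635, 'fy': 476.12195357044635, 'cx': 285.35232330958536, 'cy': 211.1561582561414, 'k1': -0.14760752057195603, 'position': array([ 0.25464145, -1.18818133,  1.1076085 ]), 'rotation': array([[ 0.95897379, -0.19241927,  0.20819246],
       [-0.28316548, -0.61475337,  0.73613559],
       [-0.01365966, -0.76488765, -0.64401886]])}
```

View pics/s0.png

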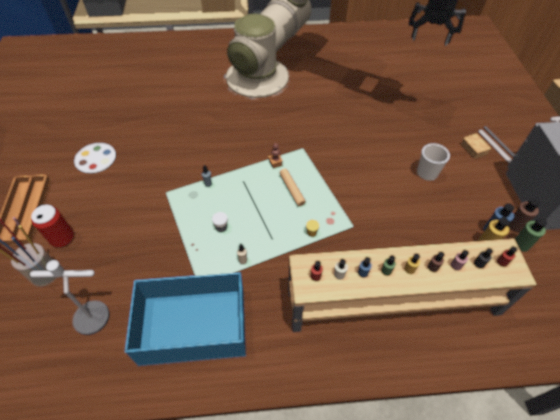

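View pics/d0.png

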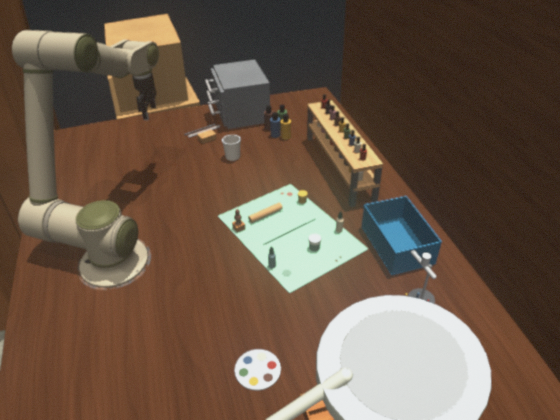

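The scene view shows the line running from about (244,181) to (272,238). The dowel runs from about (283,172) to (301,203), with the bust beyond its near end at (275,158) and the ochre pot at (312,228). I'll enlarge this area.

Run:
```python
from h import *
im=cv2.imread('pics/s0.png')[140:280,160:360]; cv2.imwrite('pics/s0c.png',cv2.resize(im,None,fx=4,fy=4,interpolation=cv2.INTER_CUBIC))
```

```text
(no output)
```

View pics/s0c.png

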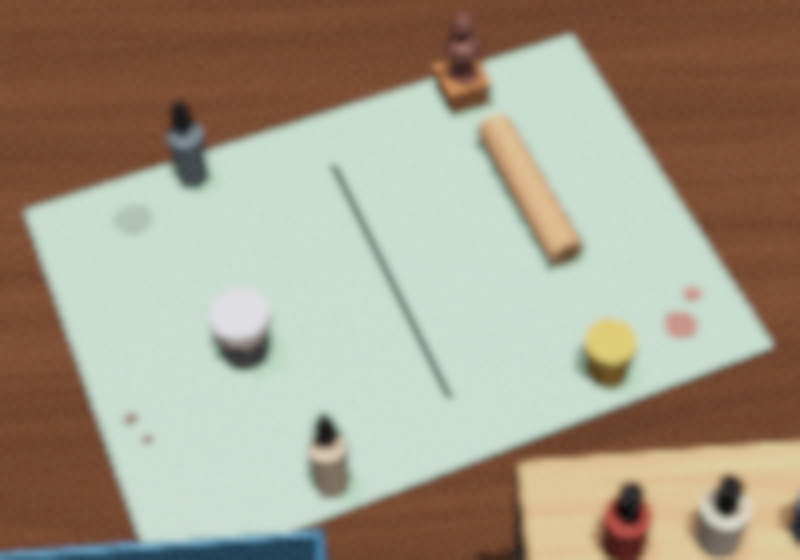

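In the crop the line ends are at (335,165) and (449,397). The dowel's end centres are at about (497,127) and (564,248), the bust base at (463,95), the ochre pot base at (608,373) and the grey pot base at (244,355).

Run:
```python
from h import *
f=lambda u,v,z:ray('scene',160+(u+.5)/4-.5,140+(v+.5)/4-.5,z)
A,B=f(335,165,.003),f(449,397,.003);print('line',A,B,np.linalg.norm(A-B))
d=(B-A)/np.linalg.norm(B-A);n=np.array([-d[1],d[0],0]);M=(A+B)/2
print('M',M,'d',d,'n',n,np.degrees(np.arctan2(d[1],d[0])))
for k,(u,v,z) in dict(dn=(497,127,.017),df=(564,248,.017),bust=(463,97,.003),pf=(608,372,.003),pot=(244,355,.003),drf=(331,488,.003),drn=(193,180,.003)).items():
    p=f(u,v,z);print(k,p.round(4),'along',round((p-M)@d,4),'perp',round((p-M)@n,4))
```

```text
line [ 0.49012213 -0.06691428  0.003     ] [0.69822929 0.0022698  0.003     ] 0.21930578249291183
M [ 0.59417571 -0.03232224  0.003     ] d [ 9.48936017e-01  3.15468596e-01 -5.06244301e-16] n [-0.3154686   0.94893602  0.        ] 18.389104816177824
dn [0.4752 0.0551 0.017 ] along -0.0854 perp 0.1205
df [0.591  0.0918 0.017 ] along 0.0362 perp 0.1188
bust [0.4308 0.0332 0.003 ] along -0.1344 perp 0.1137
pf [0.6875 0.1112 0.003 ] along 0.1338 perp 0.1068
pot [ 0.653  -0.1347  0.003 ] along 0.0235 perp -0.1157
drf [ 0.7605 -0.0789  0.003 ] along 0.1431 perp -0.0967
drn [ 0.4957 -0.1716  0.003 ] along -0.1374 perp -0.1011
```

>>> {"api": "jog_arm", "payload": {"hand": [0.06, 0.06, 0.06, 0.06, 0.06], "travel": [[0.0317, -0.0395, 0], [0.0317, -0.0395, 0], [0.0317, -0.0395, 0], [0.0317, -0.0395, 0], [0.0317, -0.0395, 0]], "yaw": [-0.0877, -0.0877, -0.0877, -0.0877, -0.0877]}}

```text
time_s: 0.72
position: [0.36, 0.3131, 0.2482]
tool_rot: [[-0.686, 0.728, -0.0], [0.728, 0.686, -0.0], [0.0, -0.0, -1.0]]
ft_force: [0.5, 1.3, 0.6]
grip_width: 0.0598
gripper_force: 0.0
```

>>> {"api": "jog_arm", "payload": {"hand": [0.06, 0.06, 0.06, 0.06, 0.06], "travel": [[0.0317, -0.0395, 0], [0.0317, -0.0395, 0], [0.0317, -0.0395, 0], [0.0317, -0.0395, 0], [0.0317, -0.0395, 0]], "yaw": [-0.0877, -0.0877, -0.0877, -0.0877, -0.0877]}}

```text
time_s: 1.35
position: [0.5186, 0.1155, 0.2481]
tool_rot: [[-0.312, 0.95, -0.001], [0.95, 0.312, 0.0], [0.0, -0.001, -1.0]]
ft_force: [0.5, 0.4, 1.1]
grip_width: 0.06
gripper_force: 0.0
```

>>> {"api": "jog_arm", "payload": {"hand": [0.06, 0.06, 0.06, 0.06, 0.06], "travel": [[0, 0, 0], [0, 0, 0], [0, 0, 0], [0, 0, 0], [0, 0, 0]], "yaw": [0, 0, 0, 0, 0]}}

```text
time_s: 1.98
position: [0.5176, 0.1175, 0.2485]
tool_rot: [[-0.315, 0.949, 0.0], [0.949, 0.315, 0.0], [-0.0, 0.0, -1.0]]
ft_force: [0.4, -0.3, -0.2]
grip_width: 0.06
gripper_force: 0.0
```

Run:
```python
from h import *
o=env.observe();print(o['time_s'],o['position'],o['tool_rot'].round(4).tolist(),o['grip_width'],o['ft_force'])
im=snap('wrist','w1.png')
```

```text
1.975 [0.51757285 0.1174737  0.2484686 ] [[-0.3154, 0.9489, 0.0002], [0.9489, 0.3154, 0.0], [-0.0, 0.0002, -1.0]] 0.05998968139595003 [ 0.42452191 -0.33057941 -0.15678835]
```

View pics/w1.png

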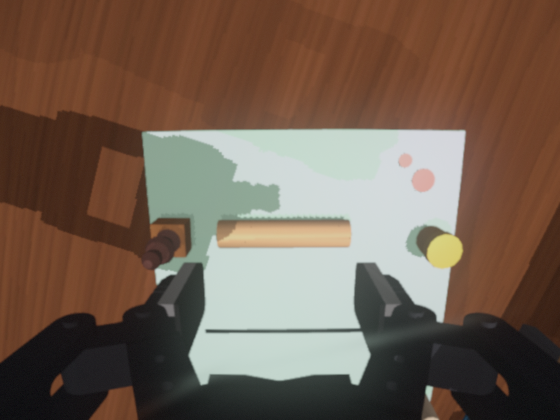

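The wrist view shows the dowel axis running from (218,234) to (350,233). The line is at row 330, with its left end at column 206. The bust block spans columns 152–190.

```bash
cat >> h.py <<'E'
M=np.array([.5942,-.0323,.003]);d=np.array([.94894,.31547,0]);n=np.array([-d[1],d[0],0])
def mat(p): return ((p-M)@d).round(4),((p-M)@n).round(4)
E
python3 - <<'E'
from h import *
for k,(u,v,z) in dict(l0=(206,330,.003),l1=(355,330,.003),a=(218,234,.017),b=(350,233,.017),bl=(190,236,.02),ml=(143,131,.003),mr=(465,130,.003)).items():
    p=ray('wrist',u,v,z);print(k,p.round(4),mat(p))
print(mat(env.observe()['position']))
E
```

```text
l0 [ 0.4924 -0.0678  0.003 ] (np.float64(-0.1078), np.float64(-0.0015))
l1 [ 0.6516 -0.0147  0.003 ] (np.float64(0.06), np.float64(-0.0015))
a [0.4755 0.0512 0.017 ] (np.float64(-0.0863), np.float64(0.1167))
b [0.6    0.0937 0.017 ] (np.float64(0.0452), np.float64(0.1178))
bl [0.4497 0.0414 0.02  ] (np.float64(-0.1139), np.float64(0.1155))
ml [0.3748 0.1242 0.003 ] (np.float64(-0.1588), np.float64(0.2178))
mr [0.6756 0.2264 0.003 ] (np.float64(0.1589), np.float64(0.2198))
(np.float64(-0.0254), np.float64(0.1662))
```

>>> {"api": "jog_arm", "payload": {"hand": [0.06, 0.06, 0.06, 0.06, 0.06], "travel": [[0, 0, -0.045], [0, 0, -0.045], [0, 0, -0.045], [0, 0, -0.045], [0, 0, -0.02]], "yaw": [0, 0, 0, 0, 0]}}

```text
time_s: 2.65
position: [0.5168, 0.1171, 0.0461]
tool_rot: [[-0.315, 0.949, -0.003], [0.949, 0.315, -0.0], [0.001, -0.003, -1.0]]
ft_force: [0.9, 0.2, -0.4]
grip_width: 0.06
gripper_force: 0.0
```

>>> {"api": "jog_arm", "payload": {"hand": [0.06, 0.06, 0.06, 0.06, 0.06], "travel": [[0, 0, 0], [0, 0, 0], [0, 0, -0.004], [0, 0, -0.004], [0, 0, 0]], "yaw": [0, 0, 0, 0, 0]}}

```text
time_s: 3.28
position: [0.5177, 0.117, 0.0402]
tool_rot: [[-0.315, 0.949, -0.0], [0.949, 0.315, 0.0], [0.0, -0.0, -1.0]]
ft_force: [0.0, 0.6, -0.2]
grip_width: 0.0599
gripper_force: 0.0
```

Run:
```python
from h import *
im=env.get_image('side')
s=im[150:300,190:390][:,:,::-1]
w=env.get_image('wrist')[:,:,::-1]
s=cv2.resize(s,(560,420),interpolation=cv2.INTER_CUBIC)
cv2.imwrite('pics/c2.png',cv2.resize(np.hstack([s,w]),(800,300)))
```

```text
(no output)
```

View pics/c2.png

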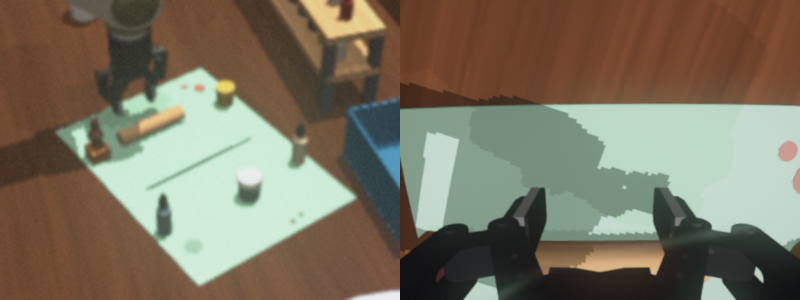

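The side view on the left shows the fingers down behind the dowel, on the far side from the line. The wrist view agrees, with the dowel just at the lower edge, clear of the fingers. Next I'll find the mat height by touch.

>>> {"api": "jog_arm", "payload": {"hand": [0.06, 0.06, 0.06, 0.06, 0.06], "travel": [[0, 0, -0.003], [0, 0, -0.003], [0, 0, -0.003], [0, 0, -0.003], [0, 0, 0]], "yaw": [0, 0, 0, 0, 0]}}

```text
time_s: 4.0
position: [0.5177, 0.117, 0.0281]
tool_rot: [[-0.315, 0.949, -0.0], [0.949, 0.315, 0.0], [0.0, -0.0, -1.0]]
ft_force: [-1.3, -0.3, 0.4]
grip_width: 0.0598
gripper_force: 0.0
```

>>> {"api": "jog_arm", "payload": {"hand": [0.06, 0.06, 0.06, 0.06, 0.06], "travel": [[0, 0, -0.0015], [0, 0, -0.0015], [0, 0, -0.001], [0, 0, -0.001], [0, 0, 0]], "yaw": [0, 0, 0, 0, 0]}}

```text
time_s: 4.62
position: [0.5178, 0.117, 0.0232]
tool_rot: [[-0.315, 0.949, -0.0], [0.949, 0.315, 0.0], [0.0, -0.0, -1.0]]
ft_force: [0.4, 0.1, -0.4]
grip_width: 0.06
gripper_force: 0.0
```

>>> {"api": "jog_arm", "payload": {"hand": [0.06, 0.06, 0.06, 0.06, 0.06], "travel": [[0, 0, -0.001], [0, 0, -0.001], [0, 0, -0.001], [0, 0, 0], [0, 0, 0]], "yaw": [0, 0, 0, 0, 0]}}

```text
time_s: 5.25
position: [0.5178, 0.117, 0.0203]
tool_rot: [[-0.315, 0.949, -0.0], [0.949, 0.315, -0.0], [-0.0, -0.0, -1.0]]
ft_force: [-0.6, 0.5, -0.0]
grip_width: 0.06
gripper_force: 0.0
```

>>> {"api": "jog_arm", "payload": {"hand": [0.06, 0.06, 0.06, 0.06, 0.06], "travel": [[0, 0, -0.001], [0, 0, -0.001], [0, 0, 0], [0, 0, 0], [0, 0, 0]], "yaw": [0, 0, 0, 0, 0]}}

```text
time_s: 5.88
position: [0.5178, 0.117, 0.0184]
tool_rot: [[-0.315, 0.949, 0.0], [0.949, 0.315, 0.0], [0.0, 0.0, -1.0]]
ft_force: [0.9, -0.1, 0.2]
grip_width: 0.0599
gripper_force: 0.0
```

>>> {"api": "jog_arm", "payload": {"hand": [0.06, 0.06, 0.06, 0.06, 0.06], "travel": [[0, 0, -0.001], [0, 0, -0.001], [0, 0, 0], [0, 0, 0], [0, 0, 0]], "yaw": [0, 0, 0, 0, 0]}}

```text
time_s: 6.5
position: [0.5178, 0.117, 0.0163]
tool_rot: [[-0.315, 0.949, 0.0], [0.949, 0.315, 0.0], [-0.0, 0.0, -1.0]]
ft_force: [0.4, 0.1, 0.0]
grip_width: 0.06
gripper_force: 0.0
```

>>> {"api": "jog_arm", "payload": {"hand": [0.06, 0.06, 0.06, 0.06, 0.06], "travel": [[0, 0, -0.001], [0, 0, -0.001], [0, 0, 0], [0, 0, 0], [0, 0, 0]], "yaw": [0, 0, 0, 0, 0]}}

```text
time_s: 7.12
position: [0.5179, 0.117, 0.015]
tool_rot: [[-0.315, 0.949, 0.0], [0.949, 0.315, -0.0], [-0.0, 0.0, -1.0]]
ft_force: [-1.3, 0.1, 7.8]
grip_width: 0.0599
gripper_force: 4.0
```

The fingertips touch the mat at TCP z ≈ 0.0153. I'll lift so the tips sit at about 18 mm, just above the dowel's axis, and start the approach.

>>> {"api": "jog_arm", "payload": {"hand": [0.06, 0.06, 0.06, 0.06, 0.06], "travel": [[0, 0, 0.008], [0, 0, 0.008], [0.0016, -0.0047, 0], [0.0016, -0.0047, 0], [0.0016, -0.0047, 0]], "yaw": [0, 0, 0, 0, 0]}}

```text
time_s: 7.75
position: [0.5227, 0.1024, 0.0301]
tool_rot: [[-0.314, 0.949, -0.0], [0.949, 0.314, -0.0], [0.0, -0.0, -1.0]]
ft_force: [0.7, 0.1, -0.4]
grip_width: 0.0601
gripper_force: 0.0
```

>>> {"api": "jog_arm", "payload": {"hand": [0.06, 0.06, 0.06, 0.06, 0.06], "travel": [[0.00063, -0.0019, 0], [0.00063, -0.0019, 0], [0.00063, -0.0019, 0], [0.00063, -0.0019, 0], [0.00063, -0.0019, 0]], "yaw": [0, 0, 0, 0, 0]}}

```text
time_s: 8.38
position: [0.5258, 0.0933, 0.0303]
tool_rot: [[-0.315, 0.949, 0.0], [0.949, 0.315, 0.0], [0.0, 0.0, -1.0]]
ft_force: [0.3, -0.1, -0.5]
grip_width: 0.0606
gripper_force: 0.0
```

>>> {"api": "jog_arm", "payload": {"hand": [0.06, 0.06, 0.06, 0.06, 0.06], "travel": [[0.00063, -0.0019, 0], [0.00063, -0.0019, 0], [0.00063, -0.0019, 0], [0.00063, -0.0019, 0], [0.00063, -0.0019, 0]], "yaw": [0, 0, 0, 0, 0]}}

```text
time_s: 9.0
position: [0.529, 0.0838, 0.0303]
tool_rot: [[-0.315, 0.949, 0.0], [0.949, 0.315, 0.0], [-0.0, 0.0, -1.0]]
ft_force: [0.7, 0.1, 0.2]
grip_width: 0.06
gripper_force: 0.0
```

>>> {"api": "jog_arm", "payload": {"hand": [0.06, 0.06, 0.06, 0.06, 0.06], "travel": [[0.00063, -0.0019, 0], [0.00063, -0.0019, 0], [0.00063, -0.0019, 0], [0.00063, -0.0019, 0], [0.00063, -0.0019, 0]], "yaw": [0, 0, 0, 0, 0]}}

```text
time_s: 9.62
position: [0.5321, 0.0743, 0.0303]
tool_rot: [[-0.315, 0.949, 0.0], [0.949, 0.315, 0.0], [0.0, 0.0, -1.0]]
ft_force: [-0.4, 0.1, -0.0]
grip_width: 0.06
gripper_force: 0.0
```

Run:
```python
from h import *
print(mat(env.observe()['position']))
im=env.get_image('scene')
s=im[140:280,160:360][:,:,::-1]
w=env.get_image('wrist')[:,:,::-1]
s=cv2.resize(s,(600,420),interpolation=cv2.INTER_CUBIC)
cv2.imwrite('pics/c3.png',cv2.resize(np.hstack([s,w]),(800,290)))
```

```text
(np.float64(-0.0253), np.float64(0.1207))
```

View pics/c3.png

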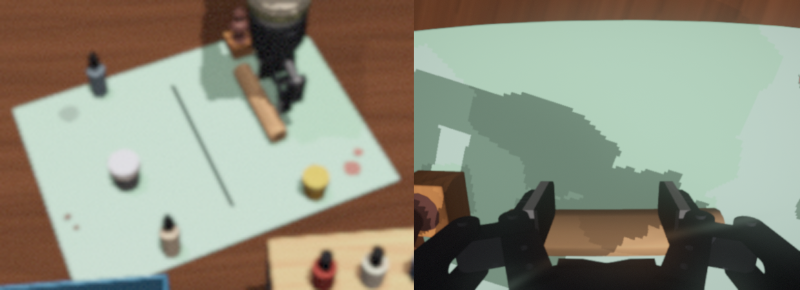

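The dowel is rolling ahead of the fingers in the scene view, with its end centres at about (247,72) and (274,133), and it stays parallel to the line. I'll keep pushing.

>>> {"api": "jog_arm", "payload": {"hand": [0.06, 0.06, 0.06, 0.06, 0.06], "travel": [[0.00063, -0.0019, 0], [0.00063, -0.0019, 0], [0.00063, -0.0019, 0], [0.00063, -0.0019, 0], [0.00063, -0.0019, 0]], "yaw": [0, 0, 0, 0, 0]}}

```text
time_s: 10.35
position: [0.5353, 0.0648, 0.0303]
tool_rot: [[-0.315, 0.949, 0.0], [0.949, 0.315, -0.0], [-0.0, 0.0, -1.0]]
ft_force: [0.4, 0.4, 0.7]
grip_width: 0.0601
gripper_force: 0.0
```

>>> {"api": "jog_arm", "payload": {"hand": [0.06, 0.06, 0.06, 0.06, 0.06], "travel": [[0.00063, -0.0019, 0], [0.00063, -0.0019, 0], [0.00063, -0.0019, 0], [0.00063, -0.0019, 0], [0.00063, -0.0019, 0]], "yaw": [0, 0, 0, 0, 0]}}

```text
time_s: 10.98
position: [0.5384, 0.0553, 0.0303]
tool_rot: [[-0.315, 0.949, -0.0], [0.949, 0.315, -0.0], [-0.0, -0.0, -1.0]]
ft_force: [-0.5, -0.4, 0.8]
grip_width: 0.0601
gripper_force: 0.0
```

>>> {"api": "jog_arm", "payload": {"hand": [0.06, 0.06, 0.06, 0.06, 0.06], "travel": [[0.00063, -0.0019, 0], [0.00063, -0.0019, 0], [0.00063, -0.0019, 0], [0.00063, -0.0019, 0], [0.00063, -0.0019, 0]], "yaw": [0, 0, 0, 0, 0]}}

```text
time_s: 11.6
position: [0.5416, 0.0458, 0.0303]
tool_rot: [[-0.315, 0.949, -0.0], [0.949, 0.315, 0.0], [0.0, -0.0, -1.0]]
ft_force: [0.0, 0.0, 0.4]
grip_width: 0.0598
gripper_force: 0.0
```

>>> {"api": "jog_arm", "payload": {"hand": [0.06, 0.06, 0.06, 0.06, 0.06], "travel": [[0.00063, -0.0019, 0], [0.00063, -0.0019, 0], [0.00063, -0.0019, 0], [0.00063, -0.0019, 0], [0.00063, -0.0019, 0]], "yaw": [0, 0, 0, 0, 0]}}

```text
time_s: 12.22
position: [0.5447, 0.0363, 0.0303]
tool_rot: [[-0.315, 0.949, 0.0], [0.949, 0.315, 0.0], [0.0, 0.0, -1.0]]
ft_force: [-0.4, 0.2, -0.3]
grip_width: 0.0601
gripper_force: 0.0
```

>>> {"api": "jog_arm", "payload": {"hand": [0.06, 0.06, 0.06, 0.06, 0.06], "travel": [[0.00063, -0.0019, 0], [0.00063, -0.0019, 0], [0.00063, -0.0019, 0], [0.00063, -0.0019, 0], [0.00063, -0.0019, 0]], "yaw": [0, 0, 0, 0, 0]}}

```text
time_s: 12.85
position: [0.5479, 0.0268, 0.0303]
tool_rot: [[-0.315, 0.949, -0.0], [0.949, 0.315, 0.0], [0.0, -0.0, -1.0]]
ft_force: [-0.1, -0.1, -0.0]
grip_width: 0.0598
gripper_force: 0.0
```

>>> {"api": "jog_arm", "payload": {"hand": [0.06, 0.06, 0.06, 0.06, 0.06], "travel": [[0.00063, -0.0019, 0], [0.00063, -0.0019, 0], [0.00063, -0.0019, 0], [0.00063, -0.0019, 0], [0.00063, -0.0019, 0]], "yaw": [0, 0, 0, 0, 0]}}

```text
time_s: 13.48
position: [0.551, 0.0173, 0.0303]
tool_rot: [[-0.315, 0.949, 0.0], [0.949, 0.315, -0.0], [-0.0, 0.0, -1.0]]
ft_force: [0.6, 1.6, -0.5]
grip_width: 0.0603
gripper_force: 0.0
```

>>> {"api": "jog_arm", "payload": {"hand": [0.06, 0.06, 0.06, 0.06, 0.06], "travel": [[0.00063, -0.0019, 0], [0.00063, -0.0019, 0], [0.00063, -0.0019, 0], [0.00032, -0.00095, 0], [0.00032, -0.00095, 0]], "yaw": [0, 0, 0, 0, 0]}}

```text
time_s: 14.1
position: [0.5535, 0.0097, 0.0303]
tool_rot: [[-0.315, 0.949, -0.0], [0.949, 0.315, 0.0], [0.0, -0.0, -1.0]]
ft_force: [-0.1, 0.4, 1.2]
grip_width: 0.0601
gripper_force: 0.0
```

Run:
```python
from h import *
print(mat(env.observe()['position']))
im=env.get_image('scene')
cv2.imwrite('pics/c4.png',cv2.resize(im[150:270,200:340][:,:,::-1],None,fx=5,fy=5,interpolation=cv2.INTER_CUBIC))
```

```text
(np.float64(-0.0254), np.float64(0.0527))
```

View pics/c4.png

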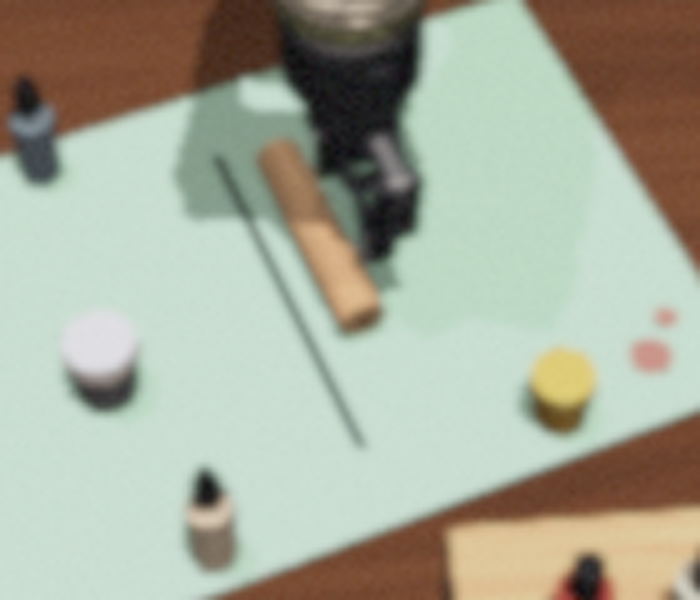

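The dowel's end centres are now at about (278,153) and (361,314) in this crop, and the line runs from (218,157) to (361,444). It is still parallel, with a short way to go.

Run:
```python
from h import *
for u,v,z in[(218,157,.003),(361,444,.003),(278,153,.017),(361,314,.017)]:
    print(mat(ray('scene',200+(u+.5)/5-.5,150+(v+.5)/5-.5,z)))
```

```text
(np.float64(-0.1094), np.float64(-0.0007))
(np.float64(0.1082), np.float64(0.0004))
(np.float64(-0.0873), np.float64(0.0295))
(np.float64(0.0385), np.float64(0.0297))
```

>>> {"api": "jog_arm", "payload": {"hand": [0.06, 0.06, 0.06, 0.06, 0.06], "travel": [[0.0005, -0.0015, 0], [0.00063, -0.0019, 0], [0.00063, -0.0019, 0], [0.00063, -0.0019, 0], [0.00063, -0.0019, 0]], "yaw": [0, 0, 0, 0, 0]}}

```text
time_s: 14.78
position: [0.5566, 0.0005, 0.0303]
tool_rot: [[-0.315, 0.949, 0.0], [0.949, 0.315, -0.0], [-0.0, 0.0, -1.0]]
ft_force: [0.5, -0.3, -0.6]
grip_width: 0.0598
gripper_force: 0.0
```

>>> {"api": "jog_arm", "payload": {"hand": [0.06, 0.06, 0.06, 0.06, 0.06], "travel": [[0.0005, -0.0015, 0], [0.0005, -0.0015, 0], [0.0005, -0.0015, 0], [0.0005, -0.0015, 0], [0.0005, -0.0015, 0]], "yaw": [0, 0, 0, 0, 0]}}

```text
time_s: 15.4
position: [0.559, -0.0069, 0.0303]
tool_rot: [[-0.315, 0.949, 0.0], [0.949, 0.315, -0.0], [-0.0, 0.0, -1.0]]
ft_force: [-0.5, -0.1, 0.2]
grip_width: 0.06
gripper_force: 0.0
```

>>> {"api": "jog_arm", "payload": {"hand": [0.06, 0.06, 0.06, 0.06, 0.06], "travel": [[0.0004, -0.0011, 0], [0.0003, -0.0009, 0], [0.0003, -0.0009, 0], [0.0003, -0.0009, 0], [0.0003, -0.0009, 0]], "yaw": [0, 0, 0, 0, 0]}}

```text
time_s: 16.02
position: [0.5606, -0.0115, 0.0303]
tool_rot: [[-0.315, 0.949, -0.0], [0.949, 0.315, 0.0], [0.0, -0.0, -1.0]]
ft_force: [-0.7, 0.9, 0.3]
grip_width: 0.0601
gripper_force: 0.0
```

>>> {"api": "jog_arm", "payload": {"hand": [0.06, 0.06, 0.06, 0.06, 0.06], "travel": [[0.0003, -0.0009, 0], [0.0003, -0.0009, 0], [0.0003, -0.0009, 0], [0.0003, -0.0009, 0], [0, 0, 0]], "yaw": [0, 0, 0, 0, 0]}}

```text
time_s: 16.65
position: [0.5618, -0.0152, 0.0303]
tool_rot: [[-0.315, 0.949, 0.0], [0.949, 0.315, -0.0], [-0.0, -0.0, -1.0]]
ft_force: [-0.5, 0.3, -0.3]
grip_width: 0.0598
gripper_force: 0.0
```

Run:
```python
from h import *
print(mat(env.observe()['position']))
im=env.get_image('scene')
cv2.imwrite('pics/c5.png',cv2.resize(im[165:255,220:320][:,:,::-1],None,fx=6,fy=6,interpolation=cv2.INTER_CUBIC))
```

```text
(np.float64(-0.0253), np.float64(0.0265))
```

View pics/c5.png

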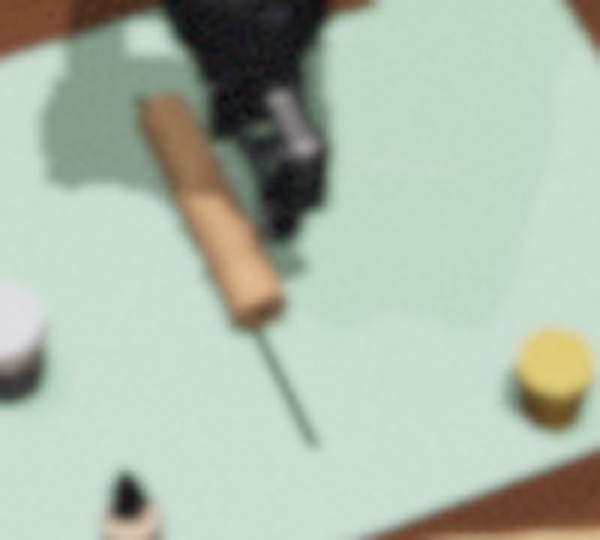

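The dowel's end centres are at about (164,104) and (260,307). The line emerges at (258,332) and ends at (316,445).

Run:
```python
from h import *
for u,v,z in[(258,332,.003),(316,445,.003),(164,104,.017),(260,307,.017)]:
    print(mat(ray('scene',220+(u+.5)/6-.5,165+(v+.5)/6-.5,z)))
```

```text
(np.float64(0.0427), np.float64(0.0))
(np.float64(0.1097), np.float64(0.0011))
(np.float64(-0.0907), np.float64(0.0049))
(np.float64(0.0392), np.float64(0.0029))
```

About 3 mm remain. I'll nudge it 2.7 mm slowly, back off and check from above.

>>> {"api": "jog_arm", "payload": {"hand": [0.06, 0.06, 0.06, 0.06, 0.06], "travel": [[0.0003, -0.0009, 0], [0.0003, -0.0008, 0], [0.0003, -0.0008, 0], [0, 0, 0], [0, 0, 0]], "yaw": [0, 0, 0, 0, 0]}}

```text
time_s: 17.32
position: [0.5627, -0.0176, 0.0303]
tool_rot: [[-0.315, 0.949, -0.0], [0.949, 0.315, 0.0], [0.0, -0.0, -1.0]]
ft_force: [-0.7, -0.7, -0.2]
grip_width: 0.06
gripper_force: 0.0
```

>>> {"api": "jog_arm", "payload": {"hand": [0.06, 0.06, 0.06, 0.06, 0.06], "travel": [[-0.001, 0.003, 0], [-0.003, 0.009, 0], [-0.006, 0.018, 0], [-0.006, 0.018, 0.01], [0, 0, 0.04]], "yaw": [0, 0, 0, 0, 0]}}

```text
time_s: 17.95
position: [0.5449, 0.0328, 0.0799]
tool_rot: [[-0.317, 0.949, -0.005], [0.949, 0.317, 0.001], [0.002, -0.004, -1.0]]
ft_force: [0.3, 0.8, -0.2]
grip_width: 0.0602
gripper_force: 0.0
```

>>> {"api": "jog_arm", "payload": {"hand": [0.06, 0.06, 0.06, 0.06, 0.06], "travel": [[0, 0, 0.05], [0, 0, 0.05], [0, 0, 0.05], [0, 0, 0], [0, 0, 0]], "yaw": [0, 0, 0, 0, 0]}}

```text
time_s: 18.58
position: [0.546, 0.0313, 0.2301]
tool_rot: [[-0.315, 0.949, -0.001], [0.949, 0.315, 0.0], [0.0, -0.001, -1.0]]
ft_force: [-0.4, 0.1, -0.1]
grip_width: 0.06
gripper_force: 0.0
```

Run:
```python
from h import *
o=env.observe();print(o['time_s'],o['position'],mat(o['position']))
w=env.get_image('wrist')[:,:,::-1]
cv2.imwrite('pics/c6.png',cv2.resize(w[180:420,100:460],(720,480),interpolation=cv2.INTER_CUBIC))
```

```text
18.575 [0.54601537 0.03129235 0.23006644] (np.float64(-0.0257), np.float64(0.0755))
```

View pics/c6.png

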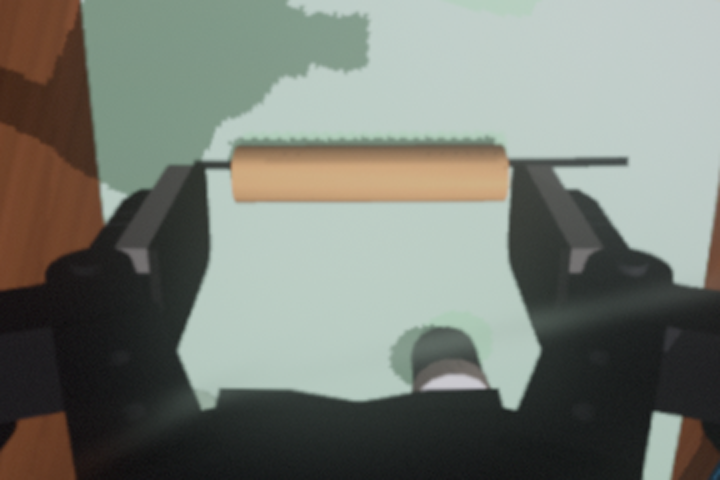

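The wrist view shows the line past both ends, from row 165 at column 205 to row 161 at column 620. The dowel's edges are at rows 146 and 202, so its centre is at row 174, over columns 232–508.

Run:
```python
from h import *
for u,v,z in[(205,165,.003),(620,161,.003),(232,174,.017),(508,173.5,.017),(370,146,.017),(370,202,.017)]:
    print(mat(ray('wrist',100+(u+.5)/2-.5,180+(v+.5)/2-.5,z)))
```

```text
(np.float64(-0.1035), np.float64(-0.0022))
(np.float64(0.1061), np.float64(-0.0002))
(np.float64(-0.0875), np.float64(-0.0011))
(np.float64(0.0462), np.float64(-0.0007))
(np.float64(-0.0207), np.float64(0.0136))
(np.float64(-0.0206), np.float64(-0.0156))
```

The dowel is within 1 mm of the line, about 21 mm off its middle and parallel to it. Nothing is touching it, so I'm handing in.

```bash
python3 -c "
from rig import env
print(env.close_job())"
```

```text
the job is handed in; nothing more can be done
None
```

I rolled the dowel onto the line and handed the job in at about 19 s. By my last measurement it lay within about 1 mm of the line, parallel to it and about 21 mm off its middle, with the line showing past both ends; no verdict came back.

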